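Fold up the bamboo rest for a flute blank

TASK

In the flute maker's workshop, get the rest with the lime-green forked head ready for a bamboo blank: swing its folded prop up past upright until it leans back on its stop and stays up by itself, then let go. Leave the rest with the orange head folded down.

Things in the scene. Friction and masses are not known exactly. Their poses are not given: they have to be found in the camera images.
- rest_green: Fixed wooden board 100 x 260 x 18 mm whose prop has a LIME-GREEN head; left or right of its orange twin. Origin: centre of underside, on the bench. z up; y along the 260 mm, hinge end to folded head, within 0.4 rad of world y. Hinge pin along x at (0, -70, 50) mm, between steel cheeks up to z = 70. Dark stop with sloping face behind it (y -85 to -115), 100 high.
- prop_green (a joint): Prop angle, rad. 0 = folded, level along +y, its middle line 50 mm above the bench (head 21 mm clear of the board). Grows as the head lifts; 1.57 upright; 1.955 leaning on the stop, head over the -y end. No spring, little friction: let go below 1.57 it falls back to folded; beyond 1.57 its weight tips it on to the stop and holds it. About 0.22 kg.
- prop_green_grip (a point): Where to grip the lime head: on the prop's middle line, 130 mm from the hinge pin. Head 40 mm wide along the hinge axis with flat parallel sides (grip across these), 22 thick; solid from 100 to 140 mm from the hinge, then fork prongs of the same overall width to 158 mm. Arm between hinge and head 24 wide, 20 thick. Axes turn with the prop: x along the hinge, y along the prop, outward.
- prop_orange (a joint): Angle (rad) of the ORANGE-headed prop on the other, otherwise identical rest; 0 = folded, as it starts and must stay.

How it is judged:
By the outcome, as a careful person would: the job done as asked, in the order asked, and still so for the second after the job is handed in, with the robot touching nothing.
It also fails if it takes over 38 s, if anything falls off the work surface, if the arm or the gripper's body presses on something with over 40 N, if the wrist force passes 120 N, or if a joint passes its speed limit or range.

ROBOT

A 7-joint arm with a two-finger parallel gripper is mounted at the origin on the work surface. World frame = base frame: x ahead of the robot, y to its left, z up, the work surface at z = 0. Lengths are in m, angles in rad, forces in N, time in s.
With the tool pointing down it reaches from about 0.35 to 0.9 m from the base axis. Payload 8.1 kg.
Tool frame: the origin (TCP) lies between the finger pads; the fingertips stand 22 mm ahead of it and the grasp point (between the pads) lies 3 mm ahead of it (arm.tip_reach is the distance from the TCP to the fingertips, in m); z points along the fingers, y is the line along which they close (so a half turn about z gives the same grasp; the last joint's range is limited). The gripper opens to 92 mm and grips with 3 to 60 N. Pads are 19 mm wide; open, the fingers measure 130 mm over their backs; the gripper's body (75 mm by 190 mm) begins 47 mm behind the grasp point.
Start: joints at [-1.273, 0.434, 0.025, 1.573, -0.012, 1.134, -0.075], TCP at [0.244, 0.575, 0.249] pointing down, gripper open.
Joint ranges: [-2.62, 2.62], [-0.44, 2.09], [-1.27, 1.32], [0.08, 2.57], [-1.32, 4.46], [0.12, 2], [-2.74, 2.74]. Speed limits (rad/s): [2.22, 2.22, 3.01, 3.01, 3.14, 3.14, 3.14].

INTERFACE

Orientations are given as a rotation vector (axis times angle).
In Python, from cell import telemetry, vision, job, arm gives the robot as it stands. The module is installed in compiled form; this text tells all that it offers.
- The arm moves only by the shell command python3 -m creep 'ROWS' [FORCE]. ROWS is text: rows parted by semicolons, each of 7 numbers parted by spaces: the finger opening in cm, from 0 to 9.18, then the shift along the tool's x, y, z in cm, then the turn, a rotation vector about the tool's x, y, z in degrees. A call has 1 to 5 rows; each row is the pose to reach, as a shift and turn from the pose commanded when the call began, along the tool's axes at that moment; what a row does not reach only later rows make up. A row lasts 1/8 s, in which the tool goes at most 62.5 mm and 10.7 degrees, less where a joint would pass 70% of its speed; a pose out of reach is approached as far as the arm can. A call with a gripper value outside its range is refused whole. The fingers move at their own pace and stop on an object; FORCE is the grip in N (left out, the last holds). Time passes only in rows, so rows that repeat a pose let the fingers close. It gives the time, the measured TCP pose, the force, the opening and the grip force at its end, in the units of the state.
- telemetry.observe(): the state, without advancing time (a new reading comes with each control period).
- vision.get_image(name): name is "side" or "top" or "wrist"; returns the picture (400x640x3 uint8, red, green, blue); there is no depth.
- vision.camera_info(name): a dict with "fov_y" (degrees; the focal length in pixels is half the picture's height over the tangent of half this angle, whatever the lens; pixels are square), "cx", "cy" (the principal point, pixels), "extrinsics" (4x4, takes a point from camera to world coordinates). Camera axes: x right, y down, z forward; pixel columns grow to the right and rows downward; lengths in m; the calibration is good to about 2 mm. A picture is of the moment at which its call begins: read the wrist's pose just before it. camera_info takes no time and is no camera call; for the wrist camera it gives the pose at the moment of the call.
- job.sign_off(): hands the job in; it is judged then, once.
The state is a dict: "clock": time; "joints": joint angles; "dq": joint speeds; "joint_efforts": joint torques, N m; "position": TCP position; "ee_rot": TCP orientation; "force": force on the tool from outside, world axes, zero at the start; "ft_torque": the same for the moment, N m; "width": opening from 0.0 (shut) to 1.0 (fully open); "gripper_force": force on a finger pad.
Only numpy, scipy, OpenCV 4.12 (cv2) and the standard library are available. Lean on these libraries where they do the work, as an engineer would, in place of code of your own. Each camera call takes 0.05 s, during which the arm holds its last target. There are 200 camera calls.

## Working session

There is one attempt and no reset: what is moved stays moved. The work goes in short steps, Python scripts to look and compute and a shell command to move; the robot and the scene stay as the last step left them, time stands still between calls to the robot, and variables do not carry over. Pictures are saved under pics/ and viewed, at most 10 in all, crops included, and the job is handed in when it is done.

```bash
mkdir -p pics; python3 - <<'E'
from cell import telemetry, vision
import cv2,numpy as np
s=telemetry.observe();print(s)
for n in("top","side"):
    cv2.imwrite(f"pics/{n}0.png",vision.get_image(n)[:,:,::-1])
    print(n,vision.camera_info(n))
E
```

```text
{'clock': 0.0, 'joints': array([-1.27262684,  0.43523145,  0.02499924,  1.57408704, -0.01160777,
        1.13400942, -0.07511279]), 'dq': array([-0.00097058,  0.00020871, -0.00065652, -0.00046904, -0.00110074,
       -0.00029023, -0.00015939]), 'joint_efforts': array([ 1.68607428e-03, -6.67834711e+01,  9.86409858e-01, -3.14460039e+01,
       -6.04011817e-02,  4.29612282e-02,  1.63073746e-04]), 'position': array([0.24370503, 0.57501096, 0.24794388]), 'ee_rot': array([-6.25457410e-01, -3.07852798e+00,  2.48319237e-03]), 'force': array([ 0.09987137, -0.27790404,  0.96895087]), 'ft_torque': array([ 0.00015391,  0.01308227, -0.01282502]), 'gripper_force': 0.0, 'width': 0.998300608718579}
top {'fov_y': 44.25699518024119, 'cx': 324.1153367427294, 'cy': 200.27556568601727, 'extrinsics': array([[ 0.02545974, -0.99074645,  0.13331641,  0.37695254],
       [-0.99961119, -0.02674743, -0.00787661,  0.0088678 ],
       [ 0.0113696 , -0.13306404, -0.99104223,  0.9593687 ],
       [ 0.        ,  0.        ,  0.        ,  1.        ]])}
side {'fov_y': 43.766727874291455, 'cx': 317.0785497983532, 'cy': 199.03966382409993, 'extrinsics': array([[ 0.98403775, -0.07441337,  0.16165505,  0.37303078],
       [-0.17623092, -0.53378908,  0.82705011, -0.8181397 ],
       [ 0.02474612, -0.84233714, -0.53838255,  0.59063215],
       [ 0.        ,  0.        ,  0.        ,  1.        ]])}
```

View pics/top0.png

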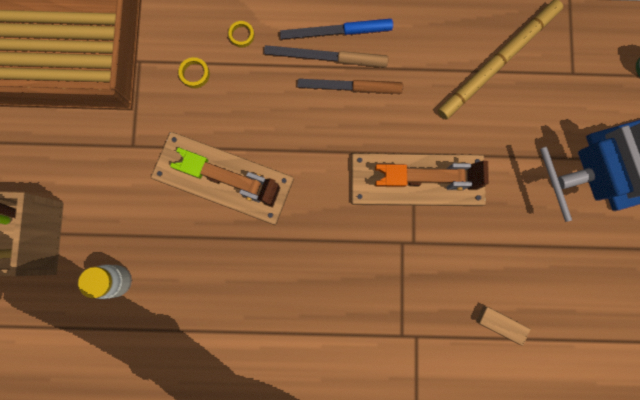

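View pics/side0.png

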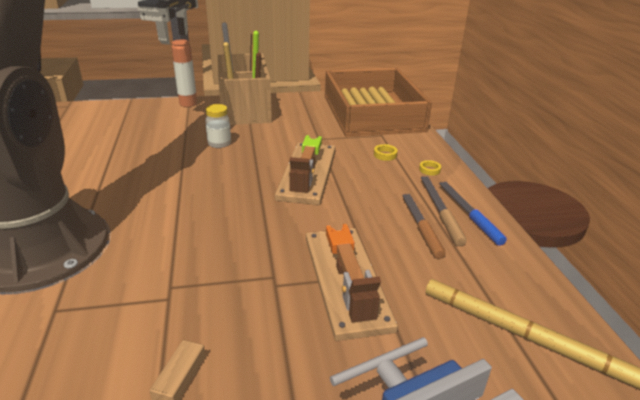

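The top picture shows the green rest with its head at about (190,163) and its stop at (270,192). The orange rest is at (420,178), well to its right. I'll enlarge the green one.

```bash
python3 - <<'E'
import cv2
i=cv2.imread("pics/top0.png")[125:230,145:300]
cv2.imwrite("pics/crop.png",cv2.resize(i,None,fx=5,fy=5,interpolation=cv2.INTER_CUBIC))
E
```

```text
(no output)
```

View pics/crop.png

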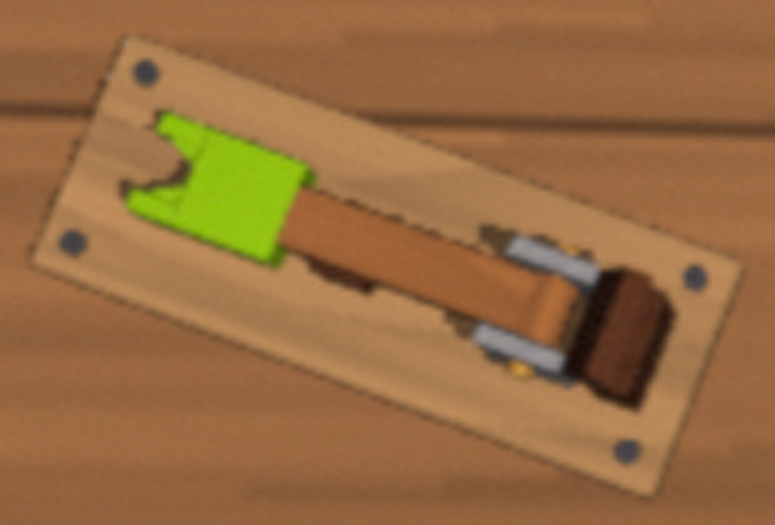

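```bash
cat > h.py <<'E'
import numpy as np
from scipy.spatial.transform import Rotation as R
from cell import telemetry, vision
def ray(n,u,v,z):
    c=vision.camera_info(n);f=200/np.tan(np.radians(c["fov_y"]/2));E=c["extrinsics"]
    d=E[:3,:3]@[(u-c["cx"])/f,(v-c["cy"])/f,1];o=E[:3,3]
    return o+d*(z-o[2])/d[2]
E
cat > a.py <<'E'
from h import *
P=lambda u,v,z:ray("top",145+(u+.5)/5-.5,125+(v+.5)/5-.5,z)
B=np.array([P(*p,.018) for p in[(127,38),(742,263),(655,497),(33,263)]])
H=np.array([P(*p,.061) for p in[(160,115),(308,175),(275,262),(128,200)]])
print(B.round(4),H.round(4))
for Q in(B,H):print([round(np.linalg.norm(Q[i]-Q[i-1]),4) for i in range(4)])
c=B.mean(0)[:2]
y=(B[0]+B[3]-B[1]-B[2])[:2];y/=np.linalg.norm(y);yh=(H[0]+H[3]-H[1]-H[2])[:2]
x=np.array([y[1],-y[0]])
yaw=-np.arctan2(y[0],y[1]);print("c",c,"yaw",yaw,"head yaw",-np.arctan2(yh[0],yh[1]))
hinge=c-.07*y;head=H.mean(0)[:2]-hinge
print("hinge",hinge,"head centre in rest",head@x,head@y,"expect 0, .129")
g=hinge+.13*y;print("grip",g)
s=telemetry.observe();T=R.from_rotvec(s["ee_rot"]);M=T.as_matrix();print(M.round(3))
X=np.append(x,0)
yt=X if X@M[:,1]>0 else -X
G=np.column_stack([np.cross(yt,[0,0,-1]),yt,[0,0,-1]])
print("turn deg",np.degrees((T.inv()*R.from_matrix(G)).as_rotvec()))
for z in(.15,.053):print("shift cm",z,100*M.T@(np.append(g,z)-s["position"]),"in goal frame",100*G.T@(np.append(g,z)-s["position"]))
print("tool x·prop y",G[:2,0]@y)
E
python3 a.py
```

```text
[[0.6301 0.3069 0.018 ]
 [0.5472 0.0629 0.018 ]
 [0.4552 0.0932 0.018 ]
 [0.5396 0.3371 0.018 ]] [[0.5894 0.2791 0.061 ]
 [0.5681 0.2228 0.061 ]
 [0.535  0.233  0.061 ]
 [0.5568 0.2888 0.061 ]]
[np.float64(0.0954), np.float64(0.2576), np.float64(0.0968), np.float64(0.2581)]
[np.float64(0.034), np.float64(0.0602), np.float64(0.0347), np.float64(0.0598)]
c [0.54300876 0.20004023] yaw -0.330321919972751 head yaw -0.36709510691673874
hinge [0.52030443 0.13382458] head centre in rest 0.00016681124643999623 0.12911892170113204 expect 0, .129
grip [0.56246962 0.25679651]
[[-0.921  0.39  -0.   ]
 [ 0.39   0.921 -0.001]
 [-0.    -0.001 -1.   ]]
turn deg [-6.15313240e-02  6.70015580e-02  8.59587693e+01]
shift cm 0.15 [-41.76674339 -16.85078096   9.83161184] in goal frame [-19.76651946  40.47545558   9.80267652]
shift cm 0.053 [-41.76565556 -16.8368268   19.53160174] in goal frame [-19.76651946  40.47545558  19.50267652]
tool x·prop y 1.0
```

The two measurements agree: the head centre comes out 129.1 mm along the rest (129 expected), and the board comes out 258 x 96 mm. I'll go up first and around on the robot's side, clear of the tool holder.

```bash
python3 -m creep '9 0 0 -5 0 0 0; 9 -4 -4 -8 0 0 10; 9 -8 -7.5 -8 0 0 20; 9 -12 -11 -8 0 0 30; 9 -15.5 -14.6 -8 0 0 40' 15; python3 a.py | tail -8
```

```text
clock: 0.72
position: [0.3303, 0.3785, 0.3286]
ee_rot: [1.649, 2.674, -0.0]
force: [1.0, 0.5, 0.9]
width: 0.983
gripper_force: 0.0
grip [0.56246962 0.25679651]
[[-0.449  0.894 -0.   ]
 [ 0.894  0.449 -0.   ]
 [-0.    -0.    -1.   ]]
turn deg [-3.30482810e-03  1.42085780e-02  4.55856554e+01]
shift cm 0.15 [-21.2920374   15.28467325  17.85852242] in goal frame [-3.98762671 25.90645407 17.85646624]
shift cm 0.053 [-21.29008888  15.28608305  27.55852212] in goal frame [-3.98762671 25.90645407 27.55646624]
tool x·prop y 1.0
```

```bash
python3 -m creep '9 -4.3 3 3 0 0 9; 9 -8.5 6 7 0 0 18; 9 -12.8 9 11 0 0 27; 9 -17 12.2 14 0 0 36; 9 -21.3 15.3 17 0 0 45.6'; python3 -m creep '9 0 0 0 0 0 0; 9 0 0 0 0 0 0'; python3 a.py | tail -5; python3 - <<'E'
from h import *
import cv2
for n in("wrist",):
    cv2.imwrite(f"pics/{n}1.png",vision.get_image(n)[:,:,::-1])
s=telemetry.observe();c=vision.camera_info("wrist");print(s["position"])
f=200/np.tan(np.radians(c["fov_y"]/2));E=c["extrinsics"]
for p in[(.5625,.2568,.061),(.5203,.1338,.05)]:
    q=E[:3,:3].T@(np.array(p)-E[:3,3]);print(q[:2]/q[2]*f+[c["cx"],c["cy"]])
E
```

```text
clock: 1.35
position: [0.5616, 0.2608, 0.1588]
ee_rot: [-2.555, -1.828, 0.001]
force: [-0.4, 1.5, 0.1]
width: 0.979
gripper_force: 0.0
clock: 1.6
position: [0.5601, 0.2615, 0.1596]
ee_rot: [-2.55, -1.834, 0.002]
force: [-0.6, 1.2, -0.0]
width: 0.984
gripper_force: 0.0
 [-0.001 -0.001 -1.   ]]
turn deg [-0.06121523  0.04748432  0.38834844]
shift cm 0.15 [-0.37137504  0.37817385  0.95681146] in goal frame [-0.36959975  0.37966268  0.95690925]
shift cm 0.053 [-0.36337128  0.38856456 10.65680259] in goal frame [-0.36959975  0.37966268 10.65690925]
tool x·prop y 1.0
[0.55980953 0.2623582  0.1602067 ]
[327.60826506 220.19708359]
[325.34889694 357.04810278]
```

View pics/wrist1.png

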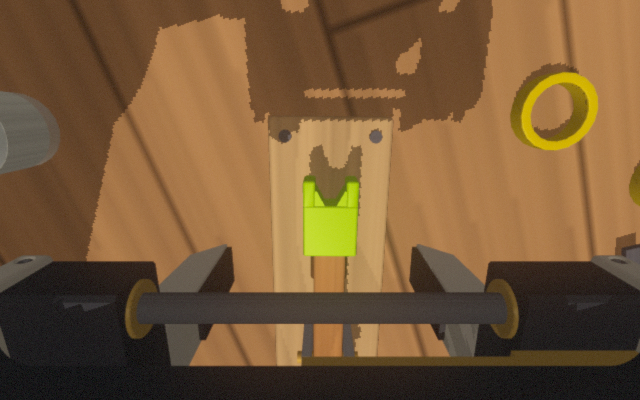

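The wrist view shows the lime head's solid part between rows 207 and 256 and columns 303 and 357. Its grip point is near (330,217), against a prediction of (328,220), so the pose is confirmed to about 2 mm. Going down now.

```bash
python3 -m creep '9 -0.4 0.5 0 0 0 0.4; 9 -0.4 0.5 3 0 0 0.4; 9 -0.4 0.5 6 0 0 0.4; 9 -0.4 0.5 6 0 0 0.4; 9 -0.4 0.5 6 0 0 0.4'; python3 a.py | tail -5
```

```text
clock: 2.28
position: [0.5645, 0.2565, 0.1016]
ee_rot: [2.557, 1.826, 0.003]
force: [0.4, 1.0, -0.1]
width: 0.984
gripper_force: 0.0
 [ 0.001  0.001 -1.   ]]
turn deg [ 0.06080607 -0.07769974 -0.01748553]
shift cm 0.15 [-0.03293908 -0.19589967 -4.84124909] in goal frame [-0.03944363 -0.20104843 -4.84098938]
shift cm 0.053 [-0.04609497 -0.20619193  4.85873653] in goal frame [-0.03944363 -0.20104843  4.85901062]
tool x·prop y 1.0
```

```bash
python3 -m creep '9 0 0 2.4 0 0 0; 9 0 0 4.8 0 0 0; 9 0 0 4.8 0 0 0; 9 0 0 4.8 0 0 0'; python3 a.py | tail -2; python3 -m creep '3 0 0 0 0 0 0; 3 0 0 0 0 0 0; 3 0 0 0 0 0 0; 3 0 0 0 0 0 0; 3 0 0 0 0 0 0' 15; python3 a.py | tail -2
```

```text
clock: 2.78
position: [0.565, 0.2565, 0.0538]
ee_rot: [2.557, 1.825, 0.004]
force: [1.2, -0.3, 0.3]
width: 0.982
gripper_force: 0.0
shift cm 0.053 [-0.05170183 -0.24654513  0.07994611] in goal frame [-0.05138911 -0.24645934  0.08041092]
tool x·prop y 1.0
clock: 3.4
position: [0.564, 0.2561, 0.0521]
ee_rot: [-2.557, -1.825, 0.0]
force: [0.1, 0.4, 0.5]
width: 0.488
gripper_force: 0.0
shift cm 0.053 [ 0.01794421 -0.16288969 -0.08967926] in goal frame [ 0.01807439 -0.16287106 -0.08968694]
tool x·prop y 1.0
```

```bash
python3 -m creep '3 0 0 0 0 0 0; 3 0 0 0 0 0 0; 3 0 0 0 0 0 0; 3 0 0 0 0 0 0' 15
```

```text
clock: 3.9
position: [0.5646, 0.2559, 0.0523]
ee_rot: [2.557, 1.824, 0.001]
force: [4.6, -1.6, -1.6]
width: 0.437
gripper_force: 15.0
```

```bash
python3 -m creep '3 -0.15 0.1 -1.94 0 0 0; 3 -0.58 0.1 -3.84 0 0 0; 3 -1.29 0.1 -5.65 0 0 0; 3 -2.27 0.1 -7.34 0 0 0; 3 -2.27 0.1 -7.34 0 0 0'
```

```text
clock: 4.53
position: [0.5569, 0.2335, 0.1271]
ee_rot: [-2.557, -1.824, -0.0]
force: [-0.4, -2.1, -0.2]
width: 0.438
gripper_force: 15.0
```

```bash
python3 -m creep '3 -1.67 0 -1.99 0 0 0; 3 -3.7 0 -3.6 0 0 0; 3 -6.02 0 -4.78 0 0 0; 3 -8.52 0 -5.47 0 0 0; 3 -8.52 0 -5.47 0 0 0'
```

```text
clock: 5.15
position: [0.5285, 0.1514, 0.181]
ee_rot: [-2.558, -1.822, 0.001]
force: [-4.6, 1.1, 6.2]
width: 0.435
gripper_force: 15.0
```

```bash
python3 -m creep '3 -2.59 0 -0.2 0 0 0; 3 -4.53 0 0 0 0 0; 3 -5.6 0 0.25 0 0 0; 3 -6.41 0 0.5 0 0 0; 3 -6.41 0 0.5 0 0 0'; python3 - <<'E'
from h import *
import cv2
i=vision.get_image("side")[:,:,::-1][60:260,220:420]
cv2.imwrite("pics/s2.png",cv2.resize(i,None,fx=3,fy=3))
E
```

```text
clock: 5.78
position: [0.5076, 0.0912, 0.1749]
ee_rot: [-2.558, -1.823, 0.004]
force: [-5.9, 0.0, 5.4]
width: 0.433
gripper_force: 15.0
```

View pics/s2.png

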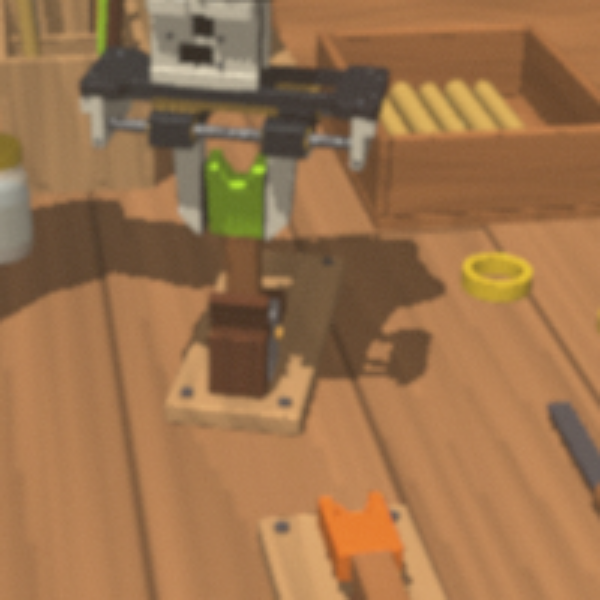

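The side crop shows the lime head, at about (237,195), held between the fingers and leaning back above the stop. The tool position gives an angle of about 1.92 rad. Releasing, then going straight up.

```bash
python3 -m creep '9 0 0 0 0 0 0; 9 0 0 0 0 0 0; 9 0 0 0 0 0 0; 9 0 0 0 0 0 0; 9 0 0 0 0 0 0'; python3 -m creep '9 0 0 0 0 0 0; 9 0 0 0 0 0 0; 9 0 0 0 0 0 0; 9 0 0 -1 0 0 0; 9 0 0 -2 0 0 0'
```

```text
clock: 6.45
position: [0.5091, 0.0931, 0.1752]
ee_rot: [2.557, 1.825, 0.0]
force: [0.1, -0.1, -0.7]
width: 0.929
gripper_force: 0.0
clock: 7.08
position: [0.5092, 0.0931, 0.1961]
ee_rot: [2.557, 1.825, 0.0]
force: [-0.9, 1.0, 0.5]
width: 0.981
gripper_force: 0.0
```

```bash
python3 -m creep '9 0 0 -3 0 0 0; 9 0 0 -6 0 0 0; 9 0 0 -9 0 0 0; 9 0 0 -12 0 0 0; 9 0 0 -12 0 0 0'; python3 - <<'E'
from h import *
import cv2
i=vision.get_image("side")[:,:,::-1][60:360,220:420]
cv2.imwrite("pics/s3.png",cv2.resize(i,None,fx=2,fy=2))
c=vision.camera_info("side");f=200/np.tan(np.radians(c["fov_y"]/2));E=c["extrinsics"]
for t in(1.57,1.955):
    r=.158;y=np.array([.324,.946]);p=np.append(np.array([.5203,.1338])+y*r*np.cos(t),.05+r*np.sin(t))
    q=E[:3,:3].T@(p-E[:3,3]);print(t,2*(q[:2]/q[2]*f+[c["cx"],c["cy"]]-[220,60]))
E
```

```text
clock: 7.7
position: [0.5103, 0.0932, 0.3182]
ee_rot: [2.556, 1.824, 0.008]
force: [0.9, -0.3, -0.3]
width: 0.984
gripper_force: 0.0
1.57 [162.54260005  85.35587608]
1.955 [151.6127776  118.80910062]
```

View pics/s3.png

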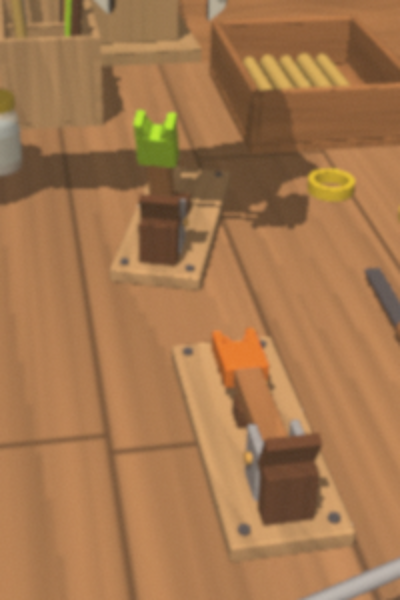

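The lime prop stands by itself. Its fork tips are at about (155,115), where leaning on the stop predicts (152,119). The orange prop is still folded and the gripper is clear.

```bash
python3 -c "
from cell import job;print(job.sign_off())"
```

```text
the job is handed in; nothing more can be done
None
```

The lime-green prop is up, leaning back on its stop by itself and released; the orange one is still folded, and the job was handed in with about 8 s on the robot's clock.

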